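# Bolt the sample chest shut

## Robot

A 7-joint arm with a two-finger parallel gripper is mounted at the origin on the work surface. World frame = base frame: x ahead of the robot, y to its left, z up, the work surface at z = 0. Lengths are in m, angles in rad, forces in N, time in s.
With the tool pointing down it reaches from about 0.4 to 0.9 m from the base axis. Payload 5.5 kg.
Tool frame: the origin (TCP) lies at the very end of the fingers, on their centre line; the grasp point (between the pads) lies arm.pinch_z behind it (arm.pinch_z is the distance from the TCP to the grasp point, in m); z points along the fingers, x is the direction in which the jaws open and shut, and the axes are right-handed (so a half turn about z gives the same grasp; the last joint's range is limited). The gripper opens to 85 mm and grips with 20 to 120 N. Pads are 22 mm wide; open, the fingers measure 114 mm over their backs; the gripper's body (76 mm by 85 mm) begins 54 mm behind the grasp point. The pads swing forward as they close: fully open they stand 13 mm farther back than shut.
Start: joints at [1.544, 0.501, -0.427, 1.55, 0.221, 1.138, -0.21], TCP at [0.186, -0.623, 0.194] pointing down, gripper open.
Joint ranges: [-2.88, 2.88], [-0.31, 2.03], [-1.54, 1.56], [0.2, 2.42], [-1.41, 4.55], [0.19, 2.02], [-2.57, 2.57]. Speed limits (rad/s): [2.57, 2.57, 3.14, 3.14, 3.14, 3.14, 3.14].

## Interface

Orientations are given as a 3x3 rotation matrix whose columns are the frame's x, y, z axes.
In Python, from workcell import readout, vision, workorder, arm gives the robot as it stands.
- The arm moves only by the shell command python3 -m creep 'ROWS' [FORCE]. ROWS is JSON, a list of rows, each an object with "dp": the shift along the world's x, y, z in units of 25 mm (1.0 is 25 mm), a list of three; "delta_rot": the turn, a rotation vector about the world's x, y, z in units of 10 degrees (1.0 is 10 degrees), a list of three; "hand": the finger opening in mm, from 0 to 85.4. In form: [{"dp": [x, y, z], "delta_rot": [ax, ay, az], "hand": hand}, ...]. A call has exactly 8 rows; each row shifts and turns the pose as measured when the row begins; what a row does not reach is not made up. A row lasts 1/8 s, in which the tool goes at most 62.5 mm and 10.7 degrees, less where a joint would pass 70% of its speed; a pose out of reach is approached as far as the arm can. A call is refused whole if a number of a shift passes 1 or a number of a turn 1, either way. A call with a gripper value outside its range is refused whole. The fingers move at their own pace and stop on an object; FORCE is the grip in N (left out, the last holds). Time passes only in rows, so rows that do not move let the fingers close, or fill a call up. It gives the time, the measured TCP pose, the force and the opening at its end, in the units of the state.
- readout.get_state(): the state, without advancing time (a new reading comes with each control period).
- vision.grab_frame(name): name is "scene" or "side" or "wrist"; returns a dict with "frame" (420x560x3 uint8, red, green, blue), "fx", "fy", "cx", "cy" (pixels), "position" and "attitude" of the camera in the world. Camera axes: x right, y down, z forward; pixel columns grow to the right and rows downward; lengths in m; the calibration is good to about 2 mm. A picture is of the moment at which its call begins. There is no depth.
- workorder.close_job(): hands the job in, once; it reports no verdict.
The state is a dict: "time_s": time; "qpos": joint angles; "dq": joint speeds; "joint_efforts": joint torques, N m; "tool_pos": TCP position; "tool_rot": TCP orientation; "wrist_force": force on the tool from outside, world axes, zero at the start; "moment": the same for the moment, N m; "finger_gap": opening from 0.0 (shut) to 1.0 (fully open).
Only numpy, scipy, OpenCV 4.12 (cv2) and the standard library are available. Lean on these libraries where they do the work, as an engineer would, in place of code of your own. Each camera call takes 0.05 s, during which the arm holds its last target.

## Task

Lock the grey sample chest: lift the red-knobbed handle of the barrel bolt up out of its notch, slide the bolt home through the keeper until it meets the orange sprung stop, and turn the handle down fully into the second notch, then let go. Work gently, feeling for the stop without forcing the bolt against its fittings, and leave everything else where it is.

Things in the scene. Friction and masses are not known exactly. Their poses are not given: they have to be found in the camera images.
- chest: Low grey sample chest, two-leaf lid, 220 (x) x 340 (y) x 80 mm high, fixed to the bench. Origin: centre of its underside; z up, +x away from the robot, y along the bolt. Mounted on the lid, the bolt's rod (14 mm thick) lies along chest y, axis at chest x = 0, z = 97 mm, in two square steel loops at y = -57 and +73 mm (tops at z = 109 mm) with about 1.2 mm play.
- first_notch (a point): Fixed on the chest at (-16, -28, 98) mm: middle of the floor of the first notch, 14 mm wide along y, where the 10 mm handle shank starts. It is cut in a 4 mm guard strip along the robot's side of the rod, chest x = -14 to -18 mm, top at z = 111 mm. The shank passes over the guard when raised to 60 degrees or more above level.
- stop_span (a point): Fixed on the chest at (-20, 35, 111) mm. The second notch, 13 mm wide, is in an adjustable aluminium plate (x = -18 to -22 mm, top z = 111). Its far (+y) wall is an orange sprung stop post (12 N/mm, 10 mm travel, z to 117 mm, reaching over the rod), whose face is set anywhere from y = 21 to 49 mm, unmeasured: the raised shank's axis stops 5 mm short of it and can then be turned straight down.
- back_rest (a point): Fixed on the chest at (3, 8, 119) mm: top front edge of the steel back rest behind the rod, 108 mm long. It stops the raised handle at about 85 degrees above level; do not lever against it.
- knob (a point): Centre of the red ball knob, 20 mm across, on the bolt's handle, 62 mm from the rod's axis, square to it. In a notch the handle leans to the robot about 22 degrees above level: knob at chest x = -57, z = 120 mm. It swings up about the rod's axis on a 62 mm arc in the chest's x-z plane. Pinched from above, closing along chest y, the ball pivots in the fingers. Let go, the handle swings down by its own weight.
- bolt_tip (a point): Tip of the bolt rod on its axis, 104 mm towards chest +y from the handle. At the start near chest y = 76 mm; fully shot it is between 117 and 149 mm, through the keeper.
- keeper (a point): Fixed on the chest at (0, 108, 97) mm: centre of the outer (+y) mouth of the keeper, a steel loop 10 mm long, opening 20 mm, on the other lid leaf; the bolt tip has to pass well through it.
- bolt: The steel barrel bolt, about 0.28 kg: rod 216 mm long, handle shank 10 mm, red ball knob. Origin on the rod's axis at the handle; y along the rod towards the tip. At the start near chest (0, -28, 97) mm with the handle down in the first notch. It slides along chest +y with 1 to 3 N. The knob is a lever: pressing it against guard or notch floor acts there about fourfold, so 5 N at the knob is plenty.
- jar: small amber specimen jar, 40 mm across, 55 mm tall, on the rear of the chest lid; origin under its centre; a bystander, leave it alone.
- slide_box: green slide box 30 x 78 x 22 mm on the rear of the chest lid; origin under its centre; a bystander, leave it alone.
- reagent: amber reagent bottle, 70 mm across, 150 mm tall; origin under its centre; a bystander, leave it alone.
- beaker: glass beaker, 72 mm across, 90 mm tall; origin under its centre; a bystander, leave it alone.
- tube_rack: blue tube rack 100 x 210 x 50 mm; origin under its centre; a bystander, leave it alone.
- thermometer: blue thermometer unit 90 x 130 x 40 mm; origin under its centre; a bystander, leave it alone.
- spatula: steel spatula 180 mm long lying on the bench; origin on its underside; a bystander, leave it alone.

How it is judged:
By the outcome, as a careful person would: the job done as asked, in the order asked, and still so for the second after the job is handed in, with the robot touching nothing.
It also fails if it takes over 72 s, if anything falls off the work surface, if the arm or the gripper's body presses on something with over 40 N, if the wrist force passes 120 N, or if a joint passes its speed limit or range.

## Working session

There is one attempt and no reset: what is moved stays moved. The work goes in short steps, Python scripts to look and compute and a shell command to move; the robot and the scene stay as the last step left them, time stands still between calls to the robot, and variables do not carry over. Pictures are saved under pics/ and viewed, and the job is handed in when it is done.

```bash
mkdir -p pics; ls; cat > h.py <<'E'
import numpy as np,cv2
from workcell import readout,vision,workorder,arm
def snap(n,f):
    d=vision.grab_frame(n); cv2.imwrite(f'pics/{f}.png',d['frame'][:,:,::-1]); np.savez(f'pics/{f}.npz',**{k:np.array(v) for k,v in d.items()}); return d
def ld(f): return dict(np.load(f'pics/{f}.npz'))
def ray(d,u,v):
    r=d['attitude']@np.array([(u-d['cx'])/d['fx'],(v-d['cy'])/d['fy'],1.]); return np.array(d['position']),r/np.linalg.norm(r)
def atz(d,u,v,z):
    p,r=ray(d,u,v); return p+r*(z-p[2])/r[2]
def proj(d,P):
    c=np.asarray(d['attitude']).T@(np.asarray(P)-d['position']); return c[0]/c[2]*d['fx']+d['cx'],c[1]/c[2]*d['fy']+d['cy']
def tri(*obs):
    A=np.zeros((3,3));b=np.zeros(3)
    for d,u,v in obs:
        p,r=ray(d,u,v);M=np.eye(3)-np.outer(r,r);A+=M;b+=M@p
    return np.linalg.solve(A,b)
E
python3 - <<'E'
from h import *
for n in ['scene','side','wrist']:
    d=snap(n,n+'0'); print(n,d['fx'],d['position'],np.round(d['attitude'],3).tolist())
s=readout.get_state();print(s);print(arm.pinch_z)
E
```

```text
pics
scene 507.9122636965072 [1.10844062 0.91066656 1.04470335] [[-0.87, 0.306, -0.386], [0.492, 0.572, -0.656], [0.02, -0.761, -0.648]]
side 467.39594277022655 [-0.13770056 -1.27449774  1.06004079] [[0.887, -0.261, 0.382], [-0.463, -0.498, 0.733], [-0.001, -0.827, -0.562]]
wrist 341.3786056376534 [ 0.2686565  -0.59767538  0.37262997] [[0.286, -0.905, -0.314], [-0.958, -0.27, -0.091], [-0.002, 0.327, -0.945]]
{'time_s': 0.15, 'qpos': array([ 1.54417447,  0.50167084, -0.42685287,  1.55118501,  0.22076496,
        1.13827998, -0.21031315]), 'dq': array([-2.64717125e-04, -3.85783240e-03, -5.45872711e-04, -4.46256169e-03,
       -2.60353032e-03,  3.31262073e-04,  9.00918312e-05]), 'joint_efforts': array([-6.56761316e-03, -5.70031285e+01, -5.82501948e+00, -2.81282812e+01,
        1.06408427e-02,  7.84862903e-03, -6.41784993e-06]), 'tool_pos': array([ 0.18559363, -0.62233796,  0.19278606]), 'tool_rot': array([[ 2.85808425e-01, -9.58286723e-01, -3.18766873e-04],
       [-9.58285605e-01, -2.85808580e-01,  1.46777918e-03],
       [-1.49765961e-03, -1.14033949e-04, -9.99998872e-01]]), 'wrist_force': array([ 0.29390452, -0.16761309, -0.48253835]), 'moment': array([-0.00274041,  0.00919818, -0.01899309]), 'finger_gap': 1.0026514063303653}
0.0187
```

View pics/scene0.png

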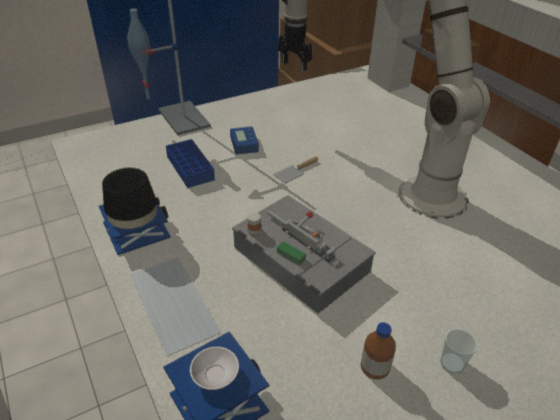

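View pics/side0.png

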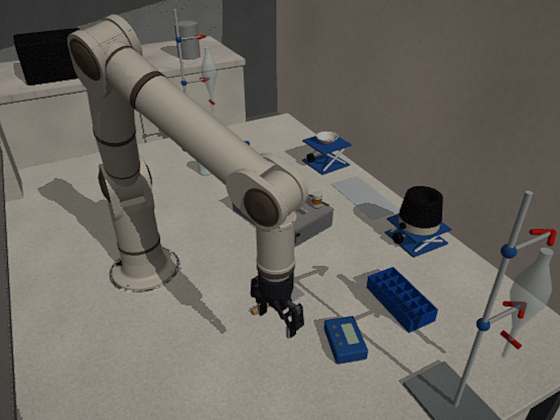

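View pics/wrist0.png

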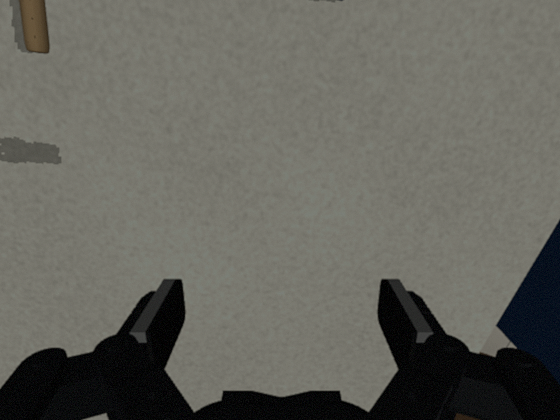

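```bash
python3 - <<'E'
from h import *
im=cv2.imread('pics/scene0.png')[190:310,225:385]
cv2.imwrite('pics/sc0z.png',cv2.resize(im,None,fx=5,fy=5,interpolation=cv2.INTER_CUBIC))
E
```

```text
(no output)
```

View pics/sc0z.png

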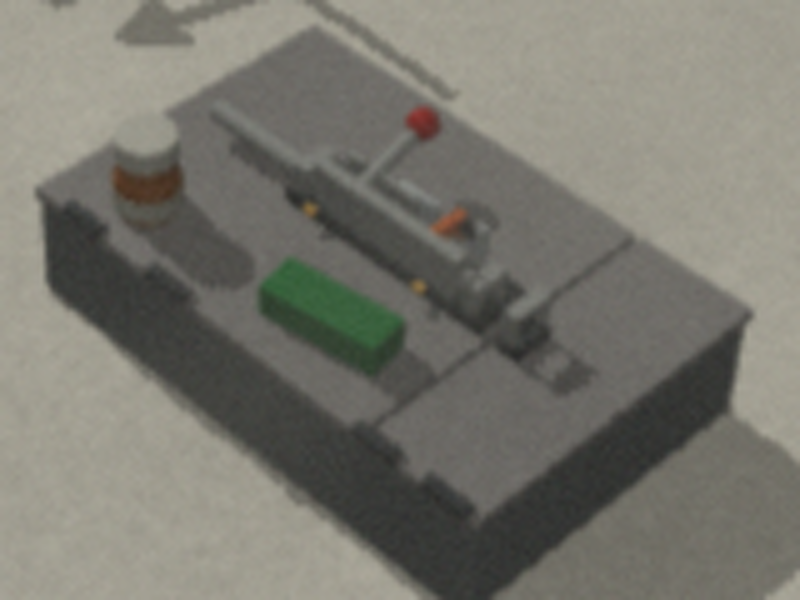

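```bash
python3 - <<'E'
from h import *
from scipy.optimize import least_squares
d=ld('scene0')
f=lambda u,v:(225+u/5,190+v/5)
C={(-110,-170,80):f(313,27),(110,-170,80):f(40,190),(-110,170,80):f(748,315),(110,170,80):f(480,520),(-57,-28,120):f(423,123)}
for k,v in C.items(): print(k,np.round(atz(d,*v,k[2]/1000),4))
def W(p,k):
    c,s=np.cos(p[2]),np.sin(p[2]);k=np.array(k)/1000
    return np.array([p[0]+c*k[0]-s*k[1],p[1]+s*k[0]+c*k[1],k[2]])
r=lambda p:np.ravel([np.array(proj(d,W(p,k)))-v for k,v in C.items()])
s=least_squares(r,[.6,.1,.0]);print(s.x,np.degrees(s.x[2]),s.fun.round(2))
for n,k in dict(knob=(-57,-28,120),post=(-20,35,117)).items(): print(n,W(s.x,k))
E
```

```text
(-110, -170, 80) [ 0.4827 -0.1428  0.08  ]
(110, -170, 80) [ 0.6933 -0.086   0.08  ]
(-110, 170, 80) [0.3995 0.1866 0.08  ]
(110, 170, 80) [0.6052 0.2394 0.08  ]
(-57, -28, 120) [0.4972 0.0058 0.12  ]
[0.54484436 0.04853997 0.25861003] 14.817263353653757 [ 0.03 -0.27 -0.68 -0.2   0.9  -0.97 -0.51  0.81  0.3   0.19]
knob [0.49690046 0.00689406 0.12      ]
post [0.51655864 0.07726135 0.117     ]
```

```bash
python3 -m creep '[{"dp":[0.48,1,0.05],"delta_rot":[0,0,0],"hand":60},{"dp":[0.48,1,0.05],"delta_rot":[0,0,0],"hand":60},{"dp":[0.48,1,0.05],"delta_rot":[0,0,0],"hand":60},{"dp":[0.48,1,0.05],"delta_rot":[0,0,0],"hand":60},{"dp":[0.48,1,0.05],"delta_rot":[0,0,0],"hand":60},{"dp":[0.48,1,0.05],"delta_rot":[0,0,0],"hand":60},{"dp":[0.48,1,0.05],"delta_rot":[0,0,0],"hand":60},{"dp":[0.48,1,0.05],"delta_rot":[0,0,0],"hand":60}]' 20
```

```text
time_s: 1.15
tool_pos: [0.2808, -0.416, 0.1997]
tool_rot: [[0.281, -0.96, -0.003], [-0.96, -0.281, 0.006], [-0.006, 0.001, -1.0]]
wrist_force: [-1.2, -0.3, -0.2]
finger_gap: 0.703
```

```bash
python3 -m creep '[{"dp":[0.48,1,0.05],"delta_rot":[0,0,0],"hand":60},{"dp":[0.48,1,0.05],"delta_rot":[0,0,0],"hand":60},{"dp":[0.48,1,0.05],"delta_rot":[0,0,0],"hand":60},{"dp":[0.48,1,0.05],"delta_rot":[0,0,0],"hand":60},{"dp":[0.48,1,0.05],"delta_rot":[0,0,0],"hand":60},{"dp":[0.48,1,0.05],"delta_rot":[0,0,0],"hand":60},{"dp":[0.48,1,0.05],"delta_rot":[0,0,0],"hand":60},{"dp":[0.48,1,0.05],"delta_rot":[0,0,0],"hand":60}]' 20
python3 -m creep '[{"dp":[0.6,1,0.1],"delta_rot":[0,0,0],"hand":50},{"dp":[0.6,1,0.1],"delta_rot":[0,0,0],"hand":50},{"dp":[0.6,1,0.1],"delta_rot":[0,0,0],"hand":50},{"dp":[0.6,1,0.1],"delta_rot":[0,0,0],"hand":50},{"dp":[0.5,1,0.1],"delta_rot":[0,0,0],"hand":50},{"dp":[0.5,1,0.1],"delta_rot":[0,0,-0.05],"hand":50},{"dp":[0.5,1,0.1],"delta_rot":[0,0,-0.05],"hand":50},{"dp":[0.5,0.7,0.1],"delta_rot":[0,0,-0.05],"hand":50}]' 20
```

```text
time_s: 2.15
tool_pos: [0.3782, -0.2079, 0.2091]
tool_rot: [[0.282, -0.96, -0.005], [-0.96, -0.282, 0.006], [-0.007, 0.003, -1.0]]
wrist_force: [0.8, 1.6, -0.6]
finger_gap: 0.702
time_s: 3.15
tool_pos: [0.4893, -0.0081, 0.229]
tool_rot: [[0.256, -0.967, -0.006], [-0.967, -0.256, 0.005], [-0.007, 0.005, -1.0]]
wrist_force: [-0.2, -0.4, 0.0]
finger_gap: 0.586
```

```bash
python3 - <<'E'
from h import *
snap('wrist','w1');snap('side','s1');s=readout.get_state();print(s['tool_pos'],s['tool_rot'].round(3).tolist(),s['wrist_force'])
E
```

```text
[ 0.49017149 -0.00673909  0.22935308] [[0.259, -0.966, -0.005], [-0.966, -0.259, 0.007], [-0.008, 0.003, -1.0]] [-0.83747612  0.27615896 -0.95313995]
```

View pics/w1.png

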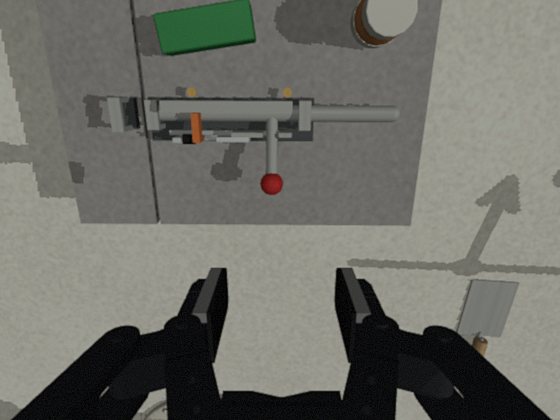

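View pics/s1.png

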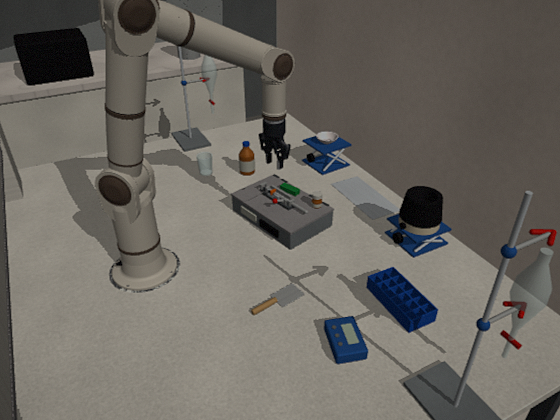

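```bash
python3 - <<'E'
from h import *
im=cv2.imread('pics/w1.png')[80:240,90:310]
cv2.imwrite('pics/w1z.png',cv2.resize(im,None,fx=3.6,fy=3.6,interpolation=cv2.INTER_CUBIC))
d=ld('w1');s=ld('scene0');sd=ld('s1')
print(d['position'],d['attitude'].round(3))
print('knob',atz(d,272,184,.12),tri((d,272,184),(s,225+423/5,190+123/5)))
print('cor',atz(d,82,223,.08),atz(d,411,225,.08))
E
```

```text
[0.57423441 0.0133393  0.40857929] [[ 0.256 -0.911 -0.322]
 [-0.967 -0.243 -0.079]
 [-0.007  0.332 -0.943]]
knob [0.49772944 0.00321594 0.12      ] [0.49642193 0.00340023 0.11767199]
cor [0.39593123 0.18201066 0.08      ] [ 0.48177358 -0.14767474  0.08      ]
```

View pics/w1z.png

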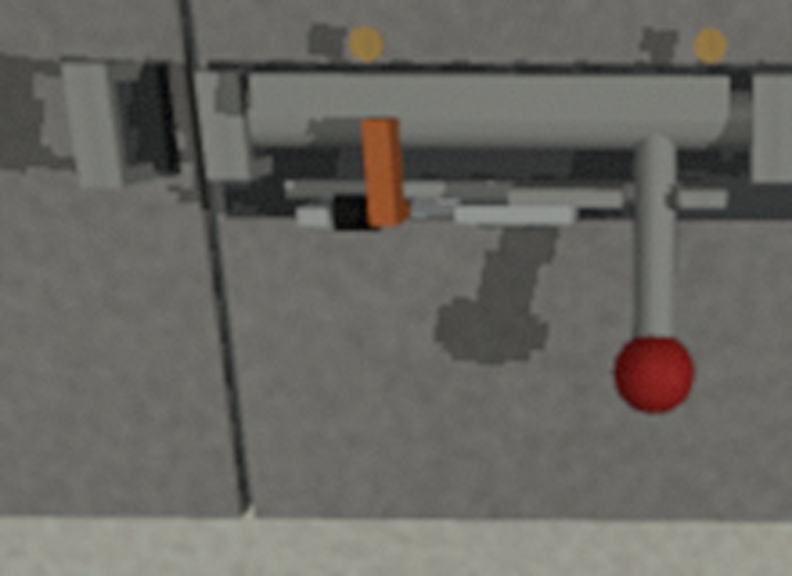

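```bash
python3 - <<'E'
from h import *
from scipy.optimize import least_squares
s=ld('scene0');w=ld('w1')
f=lambda u,v:(225+u/5,190+v/5)
g=lambda u,v:(90+u/3.6,80+v/3.6)
obs=[(s,(-110,-170,80),f(313,27)),(s,(110,-170,80),f(40,190)),(s,(-110,170,80),f(748,315)),(s,(110,170,80),f(480,520)),(w,(-110,170,80),(82,223)),(w,(-110,-170,80),(411,225))]
def W(p,k):
    c,q=np.cos(p[2]),np.sin(p[2]);k=np.array(k)/1000
    return np.array([p[0]+c*k[0]-q*k[1],p[1]+q*k[0]+c*k[1],k[2]])
r=lambda p:np.ravel([np.array(proj(d,W(p,k)))-v for d,k,v in obs])
x=least_squares(r,[.55,.05,.26]).x
for o in (obs,obs[4:]):
    obs=o;x=least_squares(r,x).x;print(x,np.degrees(x[2]),r(x).round(2))
    def inv(P):
        a=P[:2]-x[:2];c,q=np.cos(x[2]),np.sin(x[2]);return np.array([c*a[0]+q*a[1],-q*a[0]+c*a[1],P[2]])*1000
    for n,u,z in [('knob',(654,374),.12),('posttop',(398,120),.117),('postbot',(403,218),.117),('plateR',(455,212),.111),('plateRend',(576,212),.111),('shank',(656,165),.105),('bracketL',(225,180),.109)]:
        print(n,inv(atz(w,*g(*u),z)).round(1))
E
```

```text
[0.54496695 0.04587968 0.25801361] 14.783090930152616 [-0.39 -0.74 -1.11 -0.77  0.27 -1.53 -1.17  0.11 -0.22  0.57 -0.93 -0.44]
knob [-56.5 -28.9 120. ]
posttop [  2.6  29.3 117. ]
postbot [-19.6  29.8 117. ]
plateR [-19.   18.7 111. ]
plateRend [-18.9 -10.3 111. ]
shank [ -8.5 -29.3 105. ]
bracketL [-11.8  73.7 109. ]
[0.54536594 0.04488451 0.25463956] 14.589771821738447 [ 0.32 -0.06 -0.32 -0.04]
knob [-56.5 -28.  120. ]
posttop [  2.3  30.4 117. ]
postbot [-19.8  30.8 117. ]
plateR [-19.2  19.7 111. ]
plateRend [-19.   -9.3 111. ]
shank [ -8.6 -28.3 105. ]
bracketL [-12.2  74.7 109. ]
```

```bash
python3 -m creep '[{"dp":[0.06,0.1,-0.6],"delta_rot":[0,0,0],"hand":50},{"dp":[0.06,0.1,-0.6],"delta_rot":[0,0,0],"hand":50},{"dp":[0.06,0.1,-0.6],"delta_rot":[0,0,0],"hand":50},{"dp":[0.04,0.06,-0.6],"delta_rot":[0,0,0],"hand":50},{"dp":[0.04,0.05,-0.6],"delta_rot":[0,0,0],"hand":50},{"dp":[0,0,-0.6],"delta_rot":[0,0,0],"hand":50},{"dp":[0,0,-0.6],"delta_rot":[0,0,0],"hand":50},{"dp":[0,0,-0.4],"delta_rot":[0,0,0],"hand":50}]' 20
python3 - <<'E'
from h import *
snap('wrist','w2');s=readout.get_state();print(s['tool_pos'],s['tool_rot'].round(3).tolist(),s['wrist_force'])
E
```

```text
time_s: 4.25
tool_pos: [0.4944, 0.0008, 0.1045]
tool_rot: [[0.255, -0.967, -0.009], [-0.967, -0.255, 0.005], [-0.007, 0.007, -1.0]]
wrist_force: [0.1, -0.6, 0.4]
finger_gap: 0.581
[0.49357507 0.00067023 0.10356359] [[0.255, -0.967, -0.011], [-0.967, -0.255, 0.005], [-0.008, 0.009, -1.0]] [ 0.53580091 -0.66473703 -0.51399278]
```

View pics/w2.png

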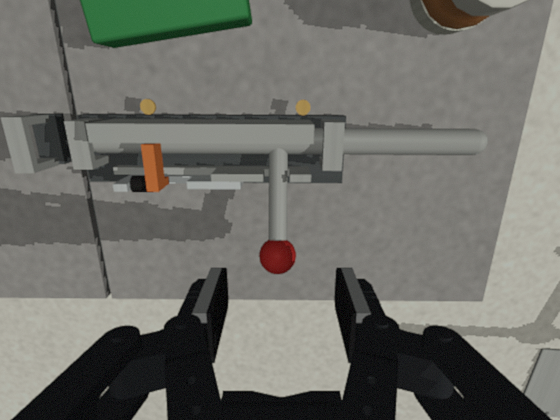

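```bash
python3 - <<'E'
from h import *
d=ld('w2');s=ld('scene0');s=ld('scene0')
k=atz(d,277.5,256,.12);print(k,tri((d,277.5,256),(s,225+423/5,190+123/5)),tri((d,277.5,256),(ld('w1'),272,184)))
t=np.array([0.49357507,0.00067023,0.10356359]);print('tcp',proj(d,t),proj(d,t+[0,0,.0187]))
e=(k-t)[:2];print(e,'ex',e@[.967,.255],'ey',e@[-.255,.967])
E
```

```text
[0.49814185 0.00382137 0.12      ] [0.49632658 0.00362682 0.1176406 ] [0.49701997 0.00334251 0.1175975 ]
tcp (np.float64(281.2315014014166), np.float64(251.1455535151408)) (np.float64(280.9893945318569), np.float64(266.7566781380041))
[0.00456678 0.00315114] ex 0.005219617664442013 ey 0.0018826187252569035
```

```bash
python3 -m creep '[{"dp":[0.08,0.06,-0.04],"delta_rot":[0,0,0],"hand":40},{"dp":[0.08,0.06,-0.04],"delta_rot":[0,0,0],"hand":30},{"dp":[0.04,0.03,-0.02],"delta_rot":[0,0,0],"hand":24},{"dp":[0,0,0],"delta_rot":[0,0,0],"hand":24},{"dp":[0,0,0],"delta_rot":[0,0,0],"hand":15},{"dp":[0,0,0],"delta_rot":[0,0,0],"hand":15},{"dp":[0,0,0],"delta_rot":[0,0,0],"hand":15},{"dp":[0,0,0],"delta_rot":[0,0,0],"hand":15}]' 20
python3 - <<'E'
from h import *
snap('wrist','w3');s=readout.get_state();print(s['tool_pos'],s['tool_rot'].round(3).tolist(),s['wrist_force'],s['finger_gap']*85.4)
E
```

```text
time_s: 5.3
tool_pos: [0.5004, 0.0047, 0.1023]
tool_rot: [[0.255, -0.967, -0.008], [-0.967, -0.255, 0.005], [-0.007, 0.006, -1.0]]
wrist_force: [0.6, -0.4, 0.1]
finger_gap: 0.176
[0.50042987 0.00471459 0.10233585] [[0.255, -0.967, -0.007], [-0.967, -0.255, 0.005], [-0.007, 0.006, -1.0]] [ 0.21556865  0.65662894 -0.27355276] 14.844119868095087
```

View pics/w3.png

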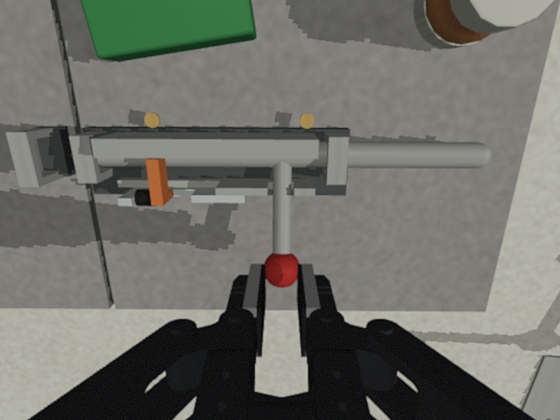

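```bash
python3 - <<'E'
from h import *
im=cv2.imread('pics/w3.png')[230:370,205:360]
cv2.imwrite('pics/w3z.png',cv2.resize(im,None,fx=4,fy=4,interpolation=cv2.INTER_CUBIC))
snap('side','s3');im=cv2.imread('pics/s3.png')[130:250,215:345]
cv2.imwrite('pics/s3z.png',cv2.resize(im,None,fx=5,fy=5,interpolation=cv2.INTER_CUBIC))
snap('scene','c3');im=cv2.imread('pics/c3.png')[150:310,225:385]
cv2.imwrite('pics/c3z.png',cv2.resize(im,None,fx=3.7,fy=3.7,interpolation=cv2.INTER_CUBIC))
d=ld('w3');t=np.array(readout.get_state()['tool_pos']);print('tcp',proj(d,t),proj(d,t+[0,0,.0187]),atz(d,282,270,.12))
E
```

```text
tcp (np.float64(281.34838254617364), np.float64(250.68139259243534)) (np.float64(281.1396475045346), np.float64(266.29953487409364)) [0.49781609 0.00357779 0.12      ]
```

View pics/w3z.png

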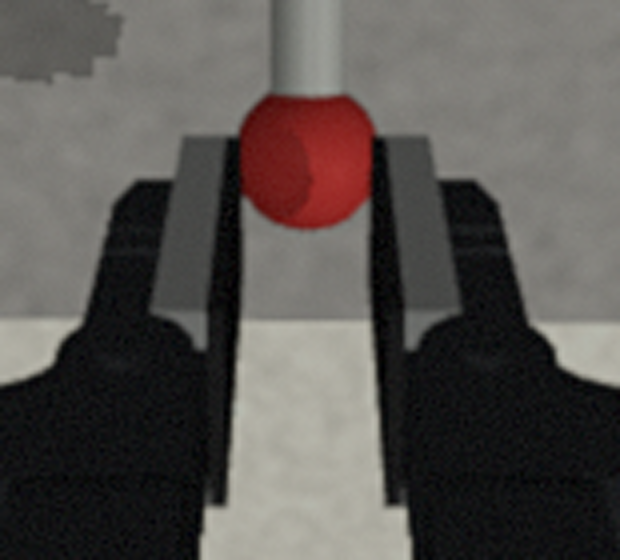

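View pics/s3z.png

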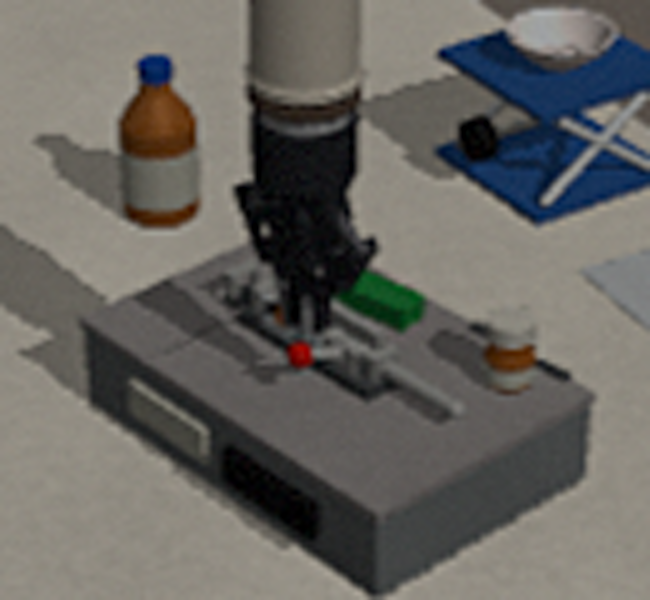

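View pics/c3z.png

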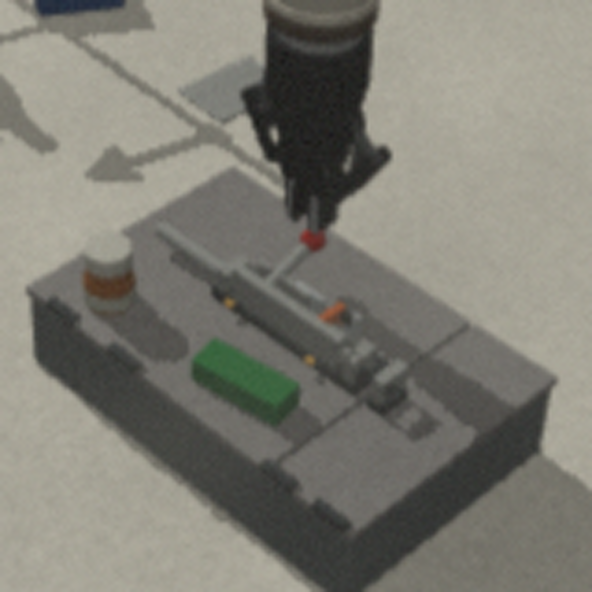

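```bash
python3 - <<'E'
from h import *
t=np.array(readout.get_state()['tool_pos']);k=np.array([.497,.0035,.118])
for n,o,sc in [('c3',(225,150),3.7),('s3',(215,130),5),('w3',(205,230),4)]:
    d=ld(n)
    for P in (t,t+[0,0,.0187],k): print(n,(np.array(proj(d,P))-o)*sc)
print(tri((ld('s3'),215+300/5,130+353/5),(ld('c3'),225+313/3.7,150+240/3.7),(ld('w3'),205+307/4,230+160/4)))
print(tri((ld('s3'),215+300/5,130+353/5),(ld('c3'),225+313/3.7,150+240/3.7)))
print('tip',tri((ld('s3'),215+310/5,130+330/5),(ld('c3'),225+307/3.7,150+223/3.7)))
E
```

```text
c3 [307.58353248 257.06861503]
c3 [308.78720654 238.48411479]
c3 [311.54324007 239.21714218]
s3 [305.06373196 365.27134793]
s3 [304.83487516 344.0395868 ]
s3 [301.49641872 349.47674307]
w3 [305.39353018  82.72557037]
w3 [304.55859002 145.1981395 ]
w3 [307.07368534 157.96300405]
[0.49537366 0.00295825 0.11585851]
[0.49523296 0.00272758 0.11591773]
tip [0.50203935 0.00161647 0.13465202]
```

```bash
python3 - <<'E'
from h import *
t=np.array(readout.get_state()['tool_pos']);d=ld('w3')
ex=np.array([.967,.255,0]);ey=np.array([-.255,.967,0])
for z in (0,.01,.015,.02,.025,.03,.04,.05,.06):
    print(z,*[((np.array(proj(d,t+ex*a+ey*b+[0,0,z]))-(205,230))*4).round() for a,b in((.011,.0075),(-.011,.0075),(0.011,.015))])
E
```

```text
0 [253.  13.] [255. 150.] [200.  13.]
0.01 [250.  42.] [252. 184.] [195.  42.]
0.015 [248.  58.] [250. 203.] [191.  57.]
0.02 [246.  74.] [249. 223.] [188.  74.]
0.025 [244.  91.] [247. 243.] [185.  91.]
0.03 [242. 110.] [245. 265.] [181. 110.]
0.04 [238. 150.] [241. 312.] [173. 150.]
0.05 [233. 195.] [237. 365.] [164. 195.]
0.06 [228. 246.] [232. 425.] [154. 246.]
```

```bash
python3 - <<'E'
from h import *
a=cv2.resize(cv2.imread('pics/c3.png')[180:230,285:335],None,fx=8,fy=8,interpolation=cv2.INTER_CUBIC)
b=cv2.resize(cv2.imread('pics/s3.png')[165:215,250:300],None,fx=8,fy=8,interpolation=cv2.INTER_CUBIC)
t=np.array(readout.get_state()['tool_pos'])
for im,n,o in((a,'c3',(285,180)),(b,'s3',(250,165))):
    for z in (0,.0187,.04):
        p=(np.array(proj(ld(n),t+[0,0,z]))-o)*8;cv2.circle(im,tuple(int(q) for q in p),3,(0,255,0),-1)
cv2.imwrite('pics/tips3.png',np.hstack([a,b]))
E
```

```text
(no output)
```

View pics/tips3.png

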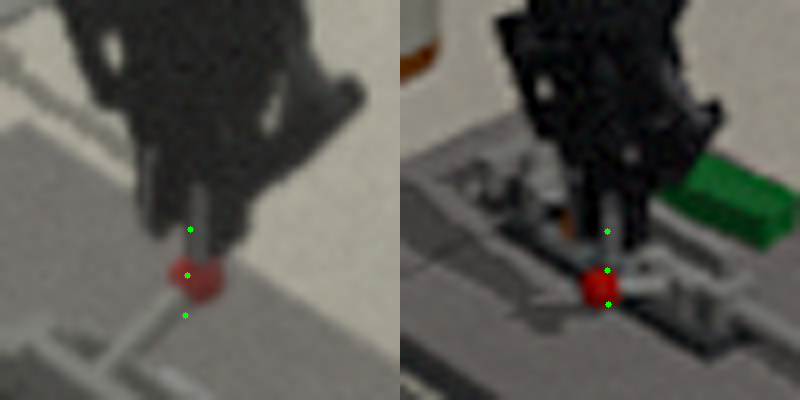

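```bash
python3 -m creep '[{"dp":[0,0,0],"delta_rot":[0,0,0],"hand":35},{"dp":[0,0,0],"delta_rot":[0,0,0],"hand":35},{"dp":[-0.04,-0.02,0],"delta_rot":[0,0,0],"hand":35},{"dp":[-0.04,-0.02,-0.1],"delta_rot":[0,0,0],"hand":35},{"dp":[-0.04,0,-0.15],"delta_rot":[0,0,0],"hand":35},{"dp":[0,0,-0.15],"delta_rot":[0,0,0],"hand":35},{"dp":[0,0,-0.15],"delta_rot":[0,0,0],"hand":35},{"dp":[0,0,-0.1],"delta_rot":[0,0,0],"hand":35}]' 20
python3 - <<'E'
from h import *
snap('wrist','w4');snap('scene','c4');snap('side','s4')
s=readout.get_state();print(s['tool_pos'],s['wrist_force'],s['finger_gap']*85.4)
a=cv2.resize(cv2.imread('pics/c4.png')[180:230,285:335],None,fx=8,fy=8,interpolation=cv2.INTER_CUBIC)
b=cv2.resize(cv2.imread('pics/s4.png')[165:215,250:300],None,fx=8,fy=8,interpolation=cv2.INTER_CUBIC)
cv2.imwrite('pics/tips4.png',np.hstack([a,b]))
E
```

```text
time_s: 6.45
tool_pos: [0.497, 0.0036, 0.0848]
tool_rot: [[0.255, -0.967, -0.008], [-0.967, -0.255, 0.005], [-0.007, 0.006, -1.0]]
wrist_force: [-0.3, 0.5, -0.6]
finger_gap: 0.411
[0.49703083 0.00365754 0.08497476] [-0.35930359  0.33067636  0.74706133] 34.85041818905434
```

View pics/tips4.png

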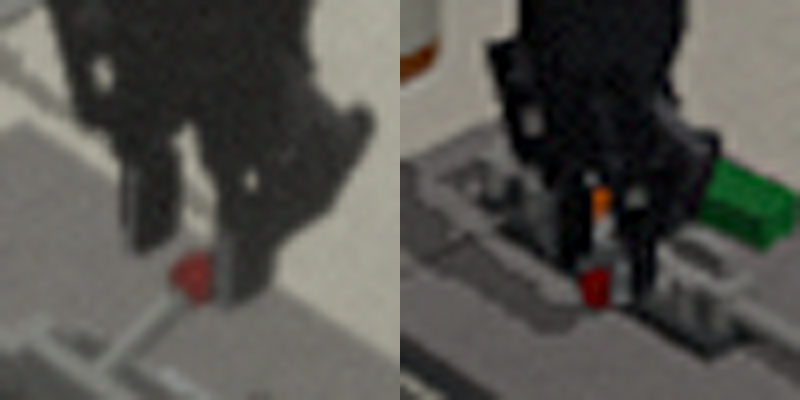

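View pics/w4.png

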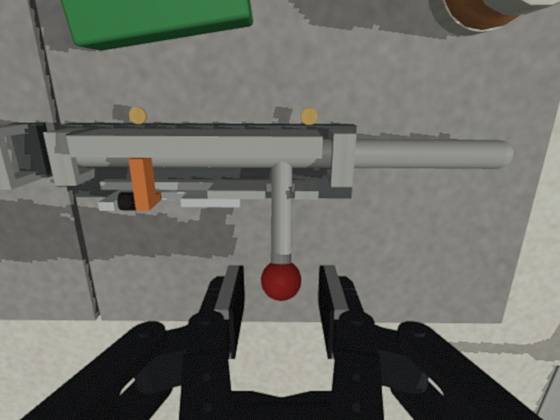

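```bash
python3 -m creep '[{"dp":[0,0,-0.1],"delta_rot":[0,0,0],"hand":35},{"dp":[0,0,-0.1],"delta_rot":[0,0,0],"hand":30},{"dp":[0,0,0],"delta_rot":[0,0,0],"hand":24},{"dp":[0,0,0],"delta_rot":[0,0,0],"hand":15},{"dp":[0,0,0],"delta_rot":[0,0,0],"hand":15},{"dp":[0,0,0],"delta_rot":[0,0,0],"hand":15},{"dp":[0,0,0],"delta_rot":[0,0,0],"hand":15},{"dp":[0,0,0],"delta_rot":[0,0,0],"hand":15}]' 20
python3 - <<'E'
from h import *
snap('wrist','w5');snap('scene','c5');snap('side','s5')
s=readout.get_state();print(s['tool_pos'],s['wrist_force'],s['finger_gap']*85.4)
a=cv2.resize(cv2.imread('pics/c5.png')[180:230,285:335],None,fx=8,fy=8,interpolation=cv2.INTER_CUBIC)
b=cv2.resize(cv2.imread('pics/s5.png')[165:215,250:300],None,fx=8,fy=8,interpolation=cv2.INTER_CUBIC)
cv2.imwrite('pics/tips5.png',np.hstack([a,b]))
E
```

```text
time_s: 7.6
tool_pos: [0.4973, 0.0036, 0.08]
tool_rot: [[0.255, -0.967, -0.007], [-0.967, -0.255, 0.005], [-0.007, 0.006, -1.0]]
wrist_force: [0.2, 0.7, 0.9]
finger_gap: 0.213
[0.49731236 0.00363996 0.07999634] [-0.28946869 -0.62609916  0.21228215] 17.9061610976929
```

View pics/tips5.png

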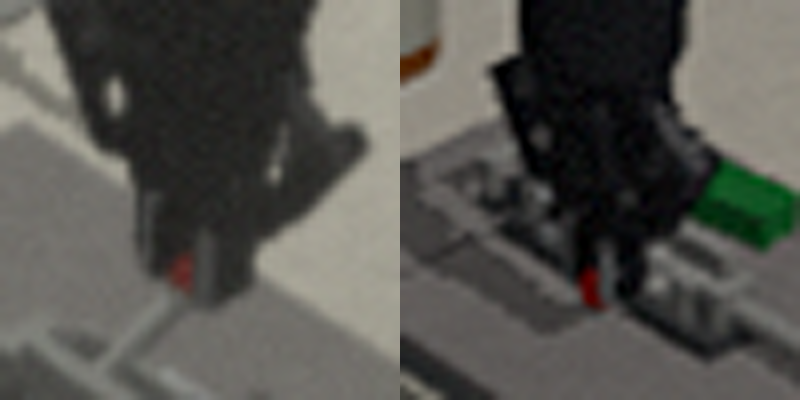

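View pics/w5.png

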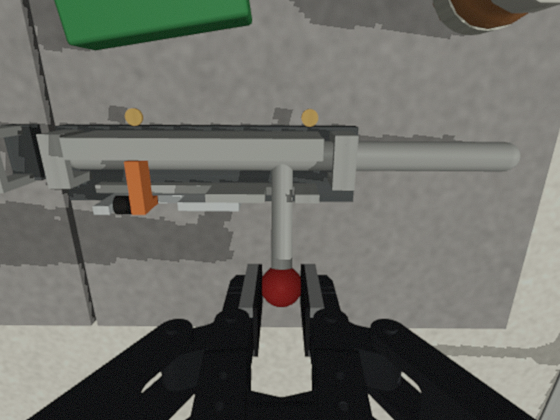

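```bash
python3 - <<'E'
from h import *
t=np.array(readout.get_state()['tool_pos']);ex=np.array([.967,.255,0]);ey=np.array([-.255,.967,0])
for n,o,sx in(('c5',(285,180),1),('s5',(250,165),-1)):
  for a,b in((.011,.01),(.011,.02),(-.011,.01),(-.011,.02)):
    for z in(.01,.02,.03): print(n,a*sx,b*sx,z,((np.array(proj(ld(n),t+sx*ex*a+sx*ey*b+[0,0,z]))-o)*8).round())
E
```

```text
c5 0.011 0.01 0.01 [188. 365.]
c5 0.011 0.01 0.02 [189. 344.]
c5 0.011 0.01 0.03 [191. 322.]
c5 0.011 0.02 0.01 [209. 379.]
c5 0.011 0.02 0.02 [210. 358.]
c5 0.011 0.02 0.03 [212. 336.]
c5 -0.011 0.01 0.01 [231. 337.]
c5 -0.011 0.01 0.02 [232. 316.]
c5 -0.011 0.01 0.03 [234. 295.]
c5 -0.011 0.02 0.01 [251. 351.]
c5 -0.011 0.02 0.02 [253. 330.]
c5 -0.011 0.02 0.03 [254. 308.]
s5 -0.011 -0.01 0.01 [200. 348.]
s5 -0.011 -0.01 0.02 [200. 330.]
s5 -0.011 -0.01 0.03 [200. 311.]
s5 -0.011 -0.02 0.01 [214. 357.]
s5 -0.011 -0.02 0.02 [214. 339.]
s5 -0.011 -0.02 0.03 [214. 321.]
s5 0.011 -0.01 0.01 [236. 329.]
s5 0.011 -0.01 0.02 [236. 311.]
s5 0.011 -0.01 0.03 [235. 293.]
s5 0.011 -0.02 0.01 [250. 338.]
s5 0.011 -0.02 0.02 [250. 320.]
s5 0.011 -0.02 0.03 [250. 302.]
```

```bash
python3 -m creep '[{"dp":[0,0,0],"delta_rot":[0,0,0],"hand":30},{"dp":[0,0,0],"delta_rot":[0,0,0],"hand":30},{"dp":[0,0,-0.12],"delta_rot":[0,0,0],"hand":30},{"dp":[0,0,-0.12],"delta_rot":[0,0,0],"hand":30},{"dp":[0,0,-0.12],"delta_rot":[0,0,0],"hand":30},{"dp":[0,0,0],"delta_rot":[0,0,0],"hand":15},{"dp":[0,0,0],"delta_rot":[0,0,0],"hand":15},{"dp":[0,0,0],"delta_rot":[0,0,0],"hand":15}]' 20
python3 - <<'E'
from h import *
snap('wrist','w6');snap('scene','c6');snap('side','s6')
s=readout.get_state();print(s['tool_pos'],s['wrist_force'],s['finger_gap']*85.4)
a=cv2.resize(cv2.imread('pics/c6.png')[180:230,285:335],None,fx=8,fy=8,interpolation=cv2.INTER_CUBIC)
b=cv2.resize(cv2.imread('pics/s6.png')[165:215,250:300],None,fx=8,fy=8,interpolation=cv2.INTER_CUBIC)
cv2.imwrite('pics/tips6.png',np.hstack([a,b]))
E
```

```text
time_s: 8.75
tool_pos: [0.4972, 0.0036, 0.0702]
tool_rot: [[0.255, -0.967, -0.008], [-0.967, -0.255, 0.005], [-0.007, 0.006, -1.0]]
wrist_force: [-0.3, -0.7, 0.6]
finger_gap: 0.213
[0.49716931 0.00355318 0.07015915] [-0.29772821 -0.03431509 -0.29555552] 17.897387152588905
```

View pics/tips6.png

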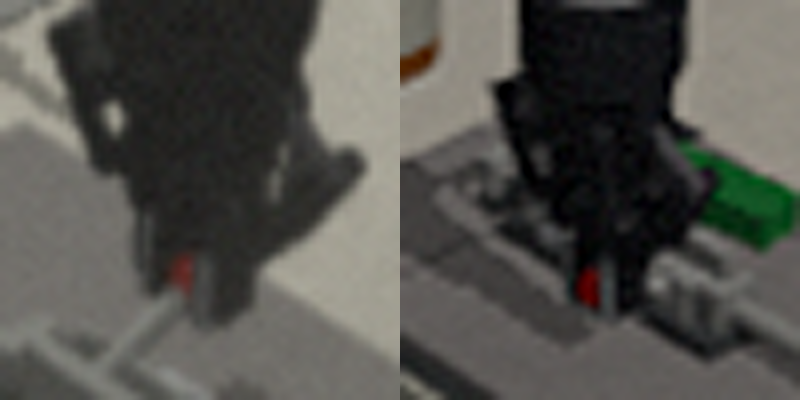

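View pics/w6.png

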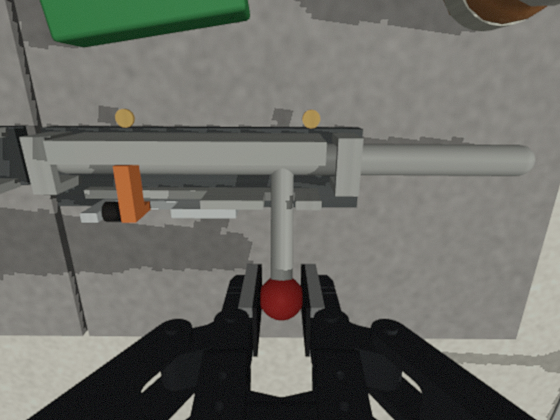

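```bash
python3 -m creep '[{"dp":[0.05,0.015,0.12],"delta_rot":[0,0,0],"hand":15},{"dp":[0.055,0.015,0.12],"delta_rot":[0,0,0],"hand":15},{"dp":[0.06,0.017,0.115],"delta_rot":[0,0,0],"hand":15},{"dp":[0.065,0.017,0.11],"delta_rot":[0,0,0],"hand":15},{"dp":[0.075,0.02,0.105],"delta_rot":[0,0,0],"hand":15},{"dp":[0.08,0.02,0.1],"delta_rot":[0,0,0],"hand":15},{"dp":[0.085,0.022,0.095],"delta_rot":[0,0,0],"hand":15},{"dp":[0.085,0.022,0.09],"delta_rot":[0,0,0],"hand":15}]' 30
python3 - <<'E'
from h import *
s=readout.get_state();print(s['tool_pos'],s['wrist_force'],s['finger_gap']*85.4)
D=s['tool_pos']-np.array([0.49717,0.00355,0.07016]);a=D[:2]@[.967,.255];print('ex',a,'ey',D[:2]@[-.255,.967],'z',D[2],np.degrees(np.arctan2(.0232+D[2],.0575-a)),np.hypot(.0232+D[2],.0575-a))
E
```

```text
time_s: 9.9
tool_pos: [0.5108, 0.0073, 0.0923]
tool_rot: [[0.255, -0.967, -0.01], [-0.967, -0.255, 0.005], [-0.007, 0.008, -1.0]]
wrist_force: [0.7, 1.0, -2.1]
finger_gap: 0.2
[0.51077801 0.00732106 0.0922619 ] [ 0.68530709  0.96639285 -2.14850297] 17.11398350288057
ex 0.014120562013216669 ey 0.00017656993946240683 z 0.022101900882443404 46.24188201966115 0.06272190896020231
```

```bash
python3 -m creep '[{"dp":[0.09,0.024,0.092],"delta_rot":[0,0,0],"hand":15},{"dp":[0.096,0.025,0.086],"delta_rot":[0,0,0],"hand":15},{"dp":[0.102,0.027,0.08],"delta_rot":[0,0,0],"hand":15},{"dp":[0.108,0.028,0.074],"delta_rot":[0,0,0],"hand":15},{"dp":[0.114,0.03,0.068],"delta_rot":[0,0,0],"hand":15},{"dp":[0.118,0.031,0.06],"delta_rot":[0,0,0],"hand":15},{"dp":[0.124,0.033,0.054],"delta_rot":[0,0,0],"hand":15},{"dp":[0.125,0.033,0.046],"delta_rot":[0,0,0],"hand":15}]' 30
cat >> h.py <<'E'
def st():
    s=readout.get_state();D=s['tool_pos']-np.array([0.49717,0.00355,0.07016]);a=D[:2]@[.967,.255]
    F=s['wrist_force']
    print('t',s['time_s'],s['tool_pos'].round(4),'mm ex %.1f ey %.1f z %.1f'%(a*1e3,D[:2]@[-.255,.967]*1e3,D[2]*1e3),'ang %.1f r %.1f'%(np.degrees(np.arctan2(.0232+D[2],.0575-a)),1e3*np.hypot(.0232+D[2],.0575-a)),'Fex %.1f Fey %.1f Fz %.1f'%(F[:2]@[.967,.255],F[:2]@[-.255,.967],F[2]),'gap',s['finger_gap']*85.4)
E
python3 - <<'E'
from h import *
st();snap('wrist','w7');snap('side','s7')
E
```

```text
time_s: 10.9
tool_pos: [0.5332, 0.0132, 0.1069]
tool_rot: [[0.255, -0.967, -0.012], [-0.967, -0.255, 0.004], [-0.007, 0.01, -1.0]]
wrist_force: [-1.3, 1.2, -1.8]
finger_gap: 0.211
t 10.9 [0.5332 0.0132 0.1069] mm ex 37.3 ey 0.1 z 36.7 ang 71.4 r 63.2 Fex -1.0 Fey 1.5 Fz -1.8 gap 18.0217596983022
```

View pics/w7.png

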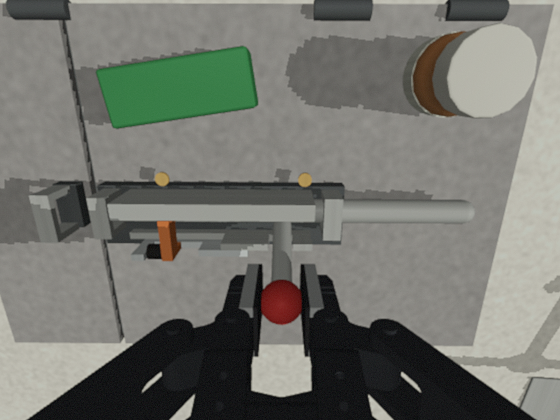

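```bash
python3 -m creep '[{"dp":[-0.041,0.155,0],"delta_rot":[0,0,0],"hand":15},{"dp":[-0.041,0.155,0],"delta_rot":[0,0,0],"hand":15},{"dp":[-0.041,0.155,0],"delta_rot":[0,0,0],"hand":15},{"dp":[-0.041,0.155,0],"delta_rot":[0,0,0],"hand":15},{"dp":[-0.041,0.155,0],"delta_rot":[0,0,0],"hand":15},{"dp":[-0.041,0.155,0],"delta_rot":[0,0,0],"hand":15},{"dp":[-0.041,0.155,0],"delta_rot":[0,0,0],"hand":15},{"dp":[-0.041,0.155,0],"delta_rot":[0,0,0],"hand":15}]' 30
python3 -c "
from h import *
st();snap('wrist','w8')"
```

```text
time_s: 12.0
tool_pos: [0.5246, 0.0467, 0.1069]
tool_rot: [[0.255, -0.967, -0.011], [-0.967, -0.255, 0.005], [-0.007, 0.009, -1.0]]
wrist_force: [-0.6, -0.7, -2.6]
finger_gap: 0.207
t 12.0 [0.5246 0.0467 0.1069] mm ex 37.5 ey 34.7 z 36.7 ang 71.6 r 63.2 Fex -0.8 Fey -0.5 Fz -2.6 gap 17.639987596308337
```

View pics/w8.png

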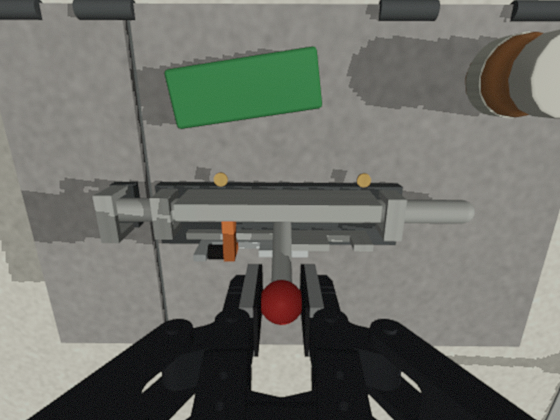

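```bash
python3 -m creep '[{"dp":[-0.02,0.078,0],"delta_rot":[0,0,0],"hand":15},{"dp":[-0.02,0.078,0],"delta_rot":[0,0,0],"hand":15},{"dp":[-0.02,0.078,0],"delta_rot":[0,0,0],"hand":15},{"dp":[-0.02,0.078,0],"delta_rot":[0,0,0],"hand":15},{"dp":[-0.02,0.078,0],"delta_rot":[0,0,0],"hand":15},{"dp":[-0.02,0.078,0],"delta_rot":[0,0,0],"hand":15},{"dp":[-0.01,0.04,0],"delta_rot":[0,0,0],"hand":15},{"dp":[0,0,0],"delta_rot":[0,0,0],"hand":15}]' 30
python3 -c "
from h import *
st();snap('wrist','w9')
im=cv2.imread('pics/w9.png')[180:320,190:340];cv2.imwrite('pics/w9z.png',cv2.resize(im,None,fx=4,fy=4,interpolation=cv2.INTER_CUBIC))"
```

```text
time_s: 13.05
tool_pos: [0.521, 0.0609, 0.1069]
tool_rot: [[0.256, -0.967, -0.011], [-0.967, -0.256, 0.005], [-0.008, 0.009, -1.0]]
wrist_force: [-0.8, 0.6, -2.7]
finger_gap: 0.199
t 13.05 [0.521  0.0609 0.1069] mm ex 37.7 ey 49.4 z 36.8 ang 71.7 r 63.2 Fex -0.7 Fey 0.8 Fz -2.7 gap 16.99291764878821
```

View pics/w9z.png

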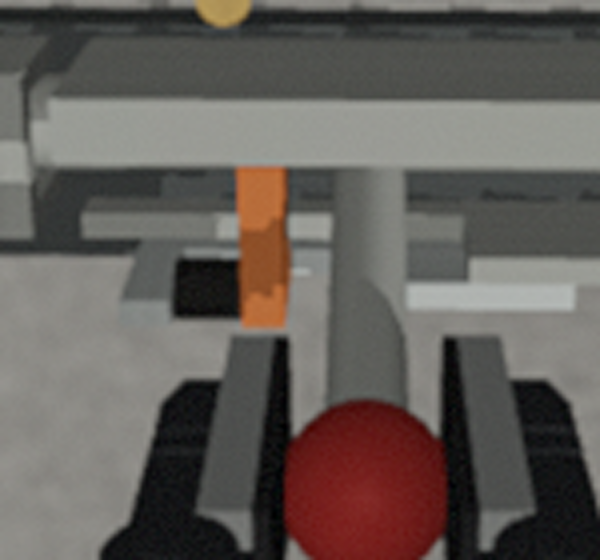

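```bash
python3 -m creep '[{"dp":[-0.005,0.02,0],"delta_rot":[0,0,0],"hand":15},{"dp":[-0.005,0.02,0],"delta_rot":[0,0,0],"hand":15},{"dp":[-0.005,0.02,0],"delta_rot":[0,0,0],"hand":15},{"dp":[-0.005,0.02,0],"delta_rot":[0,0,0],"hand":15},{"dp":[-0.005,0.02,0],"delta_rot":[0,0,0],"hand":15},{"dp":[-0.005,0.02,0],"delta_rot":[0,0,0],"hand":15},{"dp":[-0.005,0.02,0],"delta_rot":[0,0,0],"hand":15},{"dp":[-0.005,0.02,0],"delta_rot":[0,0,0],"hand":15}]' 30
python3 -c "
from h import *
st();snap('wrist','w10')
im=cv2.imread('pics/w10.png')[180:320,190:340];cv2.imwrite('pics/w10z.png',cv2.resize(im,None,fx=4,fy=4,interpolation=cv2.INTER_CUBIC))"
```

```text
time_s: 14.1
tool_pos: [0.52, 0.0647, 0.1069]
tool_rot: [[0.255, -0.967, -0.011], [-0.967, -0.256, 0.005], [-0.007, 0.01, -1.0]]
wrist_force: [-0.5, -1.0, -2.6]
finger_gap: 0.203
t 14.1 [0.52   0.0647 0.1069] mm ex 37.6 ey 53.3 z 36.7 ang 71.7 r 63.1 Fex -0.8 Fey -0.8 Fz -2.6 gap 17.323646219366406
```

View pics/w10z.png

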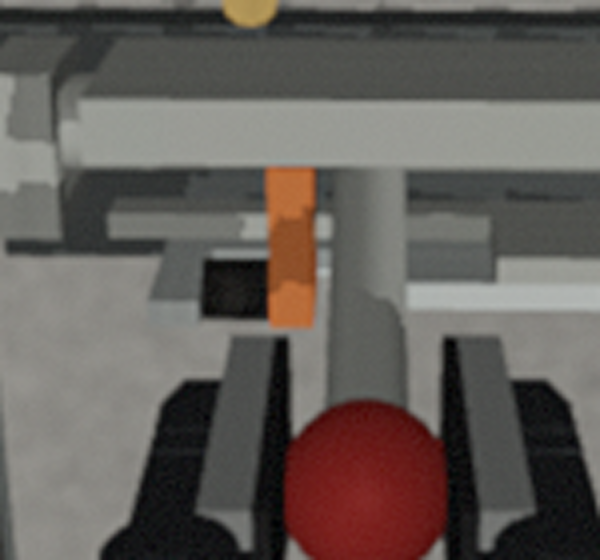

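```bash
python3 -m creep '[{"dp":[-0.002,0.008,0],"delta_rot":[0,0,0],"hand":15},{"dp":[-0.002,0.008,0],"delta_rot":[0,0,0],"hand":15},{"dp":[-0.002,0.008,0],"delta_rot":[0,0,0],"hand":15},{"dp":[-0.002,0.008,0],"delta_rot":[0,0,0],"hand":15},{"dp":[-0.002,0.008,0],"delta_rot":[0,0,0],"hand":15},{"dp":[-0.002,0.008,0],"delta_rot":[0,0,0],"hand":15},{"dp":[-0.002,0.008,0],"delta_rot":[0,0,0],"hand":15},{"dp":[-0.002,0.008,0],"delta_rot":[0,0,0],"hand":15}]' 30
python3 -c "
from h import *
st()"
python3 -m creep '[{"dp":[-0.002,0.008,0],"delta_rot":[0,0,0],"hand":15},{"dp":[-0.002,0.008,0],"delta_rot":[0,0,0],"hand":15},{"dp":[-0.002,0.008,0],"delta_rot":[0,0,0],"hand":15},{"dp":[0,0,0],"delta_rot":[0,0,0],"hand":15},{"dp":[0,0,0],"delta_rot":[0,0,0],"hand":15},{"dp":[0,0,0],"delta_rot":[0,0,0],"hand":15},{"dp":[0,0,0],"delta_rot":[0,0,0],"hand":15},{"dp":[0,0,0],"delta_rot":[0,0,0],"hand":15}]' 30
python3 -c "
from h import *
st();snap('wrist','w11')
im=cv2.imread('pics/w11.png')[180:320,190:340];cv2.imwrite('pics/w11z.png',cv2.resize(im,None,fx=4,fy=4,interpolation=cv2.INTER_CUBIC))"
```

```text
time_s: 15.15
tool_pos: [0.5195, 0.0665, 0.1069]
tool_rot: [[0.256, -0.967, -0.011], [-0.967, -0.256, 0.005], [-0.007, 0.009, -1.0]]
wrist_force: [-0.1, -1.0, -3.2]
finger_gap: 0.204
t 15.15 [0.5195 0.0665 0.1069] mm ex 37.7 ey 55.2 z 36.7 ang 71.7 r 63.1 Fex -0.4 Fey -0.9 Fz -3.2 gap 17.393770597518245
time_s: 16.15
tool_pos: [0.5193, 0.0672, 0.1069]
tool_rot: [[0.256, -0.967, -0.011], [-0.967, -0.256, 0.005], [-0.008, 0.01, -1.0]]
wrist_force: [-0.7, 0.1, -2.5]
finger_gap: 0.209
t 16.15 [0.5193 0.0672 0.1069] mm ex 37.7 ey 55.9 z 36.7 ang 71.7 r 63.1 Fex -0.7 Fey 0.3 Fz -2.5 gap 17.88801104650993
```

View pics/w11z.png

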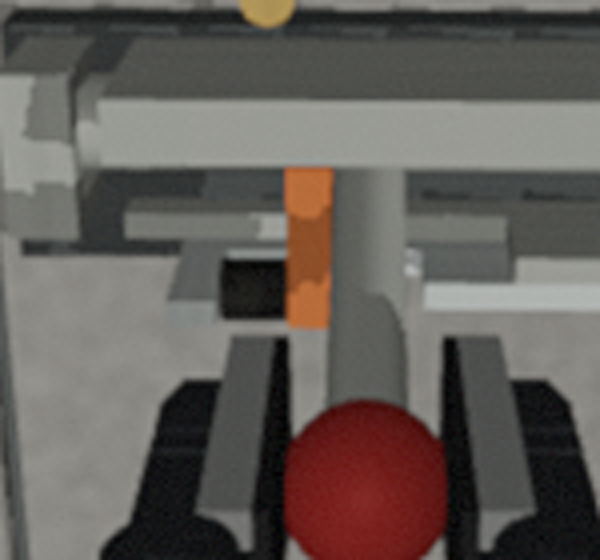

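```bash
python3 -m creep '[{"dp":[-0.002,0.008,0],"delta_rot":[0,0,0],"hand":15},{"dp":[-0.002,0.008,0],"delta_rot":[0,0,0],"hand":15},{"dp":[0,0,0],"delta_rot":[0,0,0],"hand":15},{"dp":[0,0,0],"delta_rot":[0,0,0],"hand":15},{"dp":[0,0,0],"delta_rot":[0,0,0],"hand":15},{"dp":[0,0,0],"delta_rot":[0,0,0],"hand":15},{"dp":[0,0,0],"delta_rot":[0,0,0],"hand":15},{"dp":[0,0,0],"delta_rot":[0,0,0],"hand":15}]' 30
python3 -c "
from h import *
st()"
python3 -m creep '[{"dp":[-0.002,0.008,0],"delta_rot":[0,0,0],"hand":15},{"dp":[-0.002,0.008,0],"delta_rot":[0,0,0],"hand":15},{"dp":[0,0,0],"delta_rot":[0,0,0],"hand":15},{"dp":[0,0,0],"delta_rot":[0,0,0],"hand":15},{"dp":[0,0,0],"delta_rot":[0,0,0],"hand":15},{"dp":[0,0,0],"delta_rot":[0,0,0],"hand":15},{"dp":[0,0,0],"delta_rot":[0,0,0],"hand":15},{"dp":[0,0,0],"delta_rot":[0,0,0],"hand":15}]' 30
python3 -c "
from h import *
st()"
```

```text
time_s: 17.2
tool_pos: [0.5193, 0.0674, 0.1069]
tool_rot: [[0.255, -0.967, -0.011], [-0.967, -0.255, 0.005], [-0.007, 0.01, -1.0]]
wrist_force: [-0.8, -0.6, -2.1]
finger_gap: 0.205
t 17.2 [0.5193 0.0674 0.1069] mm ex 37.7 ey 56.0 z 36.7 ang 71.7 r 63.1 Fex -0.9 Fey -0.4 Fz -2.1 gap 17.548392010892993
time_s: 18.2
tool_pos: [0.5193, 0.0674, 0.1069]
tool_rot: [[0.255, -0.967, -0.011], [-0.967, -0.255, 0.004], [-0.007, 0.01, -1.0]]
wrist_force: [-0.4, -1.5, -2.7]
finger_gap: 0.208
t 18.2 [0.5193 0.0674 0.1069] mm ex 37.7 ey 56.1 z 36.7 ang 71.7 r 63.1 Fex -0.8 Fey -1.4 Fz -2.7 gap 17.80406824542327
```

```bash
python3 -m creep '[{"dp":[0,0,0],"delta_rot":[0,0,0],"hand":15},{"dp":[0,0,0],"delta_rot":[0,0,0],"hand":15},{"dp":[-0.003,0.012,0],"delta_rot":[0,0,0],"hand":15},{"dp":[-0.003,0.012,0],"delta_rot":[0,0,0],"hand":15},{"dp":[-0.004,0.016,0],"delta_rot":[0,0,0],"hand":15},{"dp":[-0.004,0.016,0],"delta_rot":[0,0,0],"hand":15},{"dp":[-0.004,0.016,0],"delta_rot":[0,0,0],"hand":15},{"dp":[-0.004,0.016,0],"delta_rot":[0,0,0],"hand":15}]' 30
python3 -c "
from h import *
st();snap('wrist','w12')
im=cv2.imread('pics/w12.png')[180:320,190:340];cv2.imwrite('pics/w12z.png',cv2.resize(im,None,fx=4,fy=4,interpolation=cv2.INTER_CUBIC))"
```

```text
time_s: 19.2
tool_pos: [0.5191, 0.0677, 0.1071]
tool_rot: [[0.254, -0.967, -0.011], [-0.967, -0.254, 0.002], [-0.004, 0.01, -1.0]]
wrist_force: [-0.7, -3.7, -0.3]
finger_gap: 0.206
t 19.2 [0.5191 0.0677 0.1071] mm ex 37.6 ey 56.5 z 36.9 ang 71.7 r 63.3 Fex -1.6 Fey -3.4 Fz -0.3 gap 17.57954334494007
```

View pics/w12z.png

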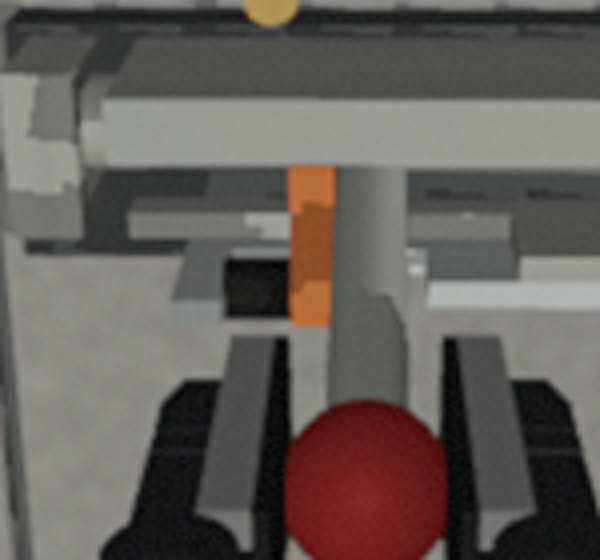

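```bash
python3 -m creep '[{"dp":[-0.125,-0.033,-0.044],"delta_rot":[0,0,0],"hand":15},{"dp":[-0.124,-0.033,-0.052],"delta_rot":[0,0,0],"hand":15},{"dp":[-0.118,-0.031,-0.058],"delta_rot":[0,0,0],"hand":15},{"dp":[-0.114,-0.03,-0.066],"delta_rot":[0,0,0],"hand":15},{"dp":[-0.108,-0.028,-0.072],"delta_rot":[0,0,0],"hand":15},{"dp":[-0.102,-0.027,-0.078],"delta_rot":[0,0,0],"hand":15},{"dp":[-0.096,-0.025,-0.084],"delta_rot":[0,0,0],"hand":15},{"dp":[-0.09,-0.024,-0.092],"delta_rot":[0,0,0],"hand":15}]' 30
python3 -c "
from h import *
st();snap('wrist','w13')"
```

```text
time_s: 20.25
tool_pos: [0.4992, 0.0627, 0.0946]
tool_rot: [[0.254, -0.967, -0.004], [-0.967, -0.254, 0.003], [-0.004, 0.003, -1.0]]
wrist_force: [0.7, -2.0, 2.9]
finger_gap: 0.205
t 20.25 [0.4992 0.0627 0.0946] mm ex 17.0 ey 56.7 z 24.4 ang 49.6 r 62.5 Fex 0.1 Fey -2.1 Fz 2.9 gap 17.465084591524647
```

View pics/w13.png

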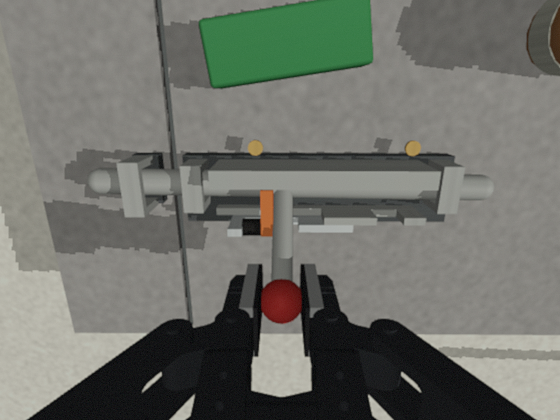

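```bash
python3 -m creep '[{"dp":[-0.081,-0.03,-0.078],"delta_rot":[0,0,0],"hand":15},{"dp":[-0.079,-0.021,-0.084],"delta_rot":[0,0,0],"hand":15},{"dp":[-0.075,-0.02,-0.088],"delta_rot":[0,0,0],"hand":15},{"dp":[-0.071,-0.019,-0.09],"delta_rot":[0,0,0],"hand":15},{"dp":[-0.068,-0.018,-0.092],"delta_rot":[0,0,0],"hand":15},{"dp":[-0.064,-0.017,-0.094],"delta_rot":[0,0,0],"hand":15},{"dp":[-0.06,-0.016,-0.098],"delta_rot":[0,0,0],"hand":15},{"dp":[-0.056,-0.015,-0.1],"delta_rot":[0,0,0],"hand":15}]' 30
python3 -c "
from h import *
st()"
```

```text
time_s: 21.3
tool_pos: [0.483, 0.0588, 0.0745]
tool_rot: [[0.254, -0.967, -0.006], [-0.967, -0.254, 0.003], [-0.005, 0.005, -1.0]]
wrist_force: [0.3, -2.8, 1.7]
finger_gap: 0.201
t 21.3 [0.483  0.0588 0.0745] mm ex 0.4 ey 57.0 z 4.4 ang 25.8 r 63.4 Fex -0.4 Fey -2.8 Fz 1.7 gap 17.20312730789097
```

```bash
python3 -m creep '[{"dp":[-0.008,-0.004,-0.022],"delta_rot":[0,0,0],"hand":15},{"dp":[-0.008,-0.003,-0.022],"delta_rot":[0,0,0],"hand":15},{"dp":[-0.008,-0.003,-0.022],"delta_rot":[0,0,0],"hand":15},{"dp":[-0.008,-0.003,-0.022],"delta_rot":[0,0,0],"hand":15},{"dp":[-0.008,-0.003,-0.022],"delta_rot":[0,0,0],"hand":15},{"dp":[-0.007,-0.002,-0.02],"delta_rot":[0,0,0],"hand":15},{"dp":[-0.007,-0.002,-0.02],"delta_rot":[0,0,0],"hand":15},{"dp":[-0.007,-0.002,-0.02],"delta_rot":[0,0,0],"hand":15}]' 30
python3 -c "
from h import *
st();snap('wrist','w14')
im=cv2.imread('pics/w14.png')[130:320,180:360];cv2.imwrite('pics/w14z.png',cv2.resize(im,None,fx=3,fy=3,interpolation=cv2.INTER_CUBIC))"
```

```text
time_s: 22.3
tool_pos: [0.4816, 0.0581, 0.0704]
tool_rot: [[0.254, -0.967, -0.006], [-0.967, -0.254, 0.003], [-0.004, 0.005, -1.0]]
wrist_force: [-0.7, -2.5, 4.7]
finger_gap: 0.204
t 22.3 [0.4816 0.0581 0.0704] mm ex -1.1 ey 56.8 z 0.3 ang 21.8 r 63.2 Fex -1.3 Fey -2.2 Fz 4.7 gap 17.43215668755554
```

View pics/w14z.png

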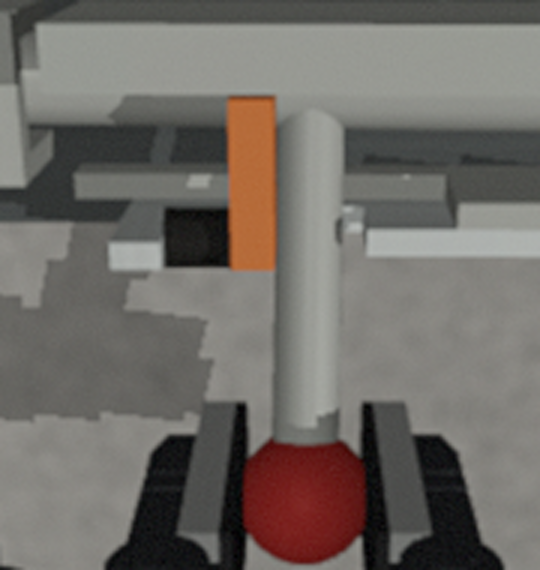

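```bash
python3 -m creep '[{"dp":[0,0,0],"delta_rot":[0,0,0],"hand":15},{"dp":[0,0,0],"delta_rot":[0,0,0],"hand":18},{"dp":[0,0,0],"delta_rot":[0,0,0],"hand":24},{"dp":[0,0,0],"delta_rot":[0,0,0],"hand":32},{"dp":[0,0,0],"delta_rot":[0,0,0],"hand":40},{"dp":[0,0,0],"delta_rot":[0,0,0],"hand":40},{"dp":[0,0,0],"delta_rot":[0,0,0],"hand":40},{"dp":[0,0,0],"delta_rot":[0,0,0],"hand":40}]' 20
python3 -c "
from h import *
st();snap('wrist','w15')"
```

```text
time_s: 23.35
tool_pos: [0.4804, 0.0602, 0.0694]
tool_rot: [[0.256, -0.967, -0.007], [-0.967, -0.256, 0.006], [-0.008, 0.006, -1.0]]
wrist_force: [-0.1, 0.3, 0.5]
finger_gap: 0.471
t 23.35 [0.4804 0.0602 0.0694] mm ex -1.8 ey 59.1 z -0.7 ang 20.8 r 63.4 Fex -0.0 Fey 0.3 Fz 0.5 gap 40.231553026121226
```

View pics/w15.png

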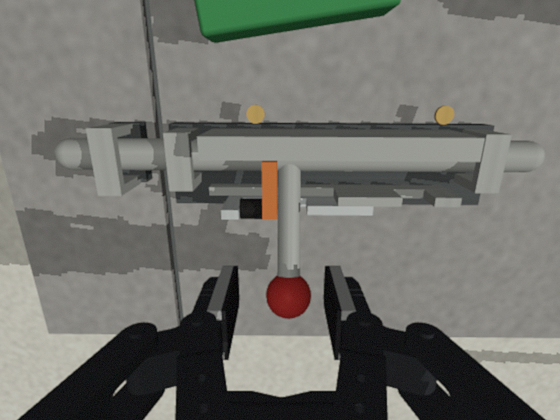

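```bash
python3 -m creep '[{"dp":[0.01,-0.06,0.2],"delta_rot":[0,0,0],"hand":40},{"dp":[0,0,0.5],"delta_rot":[0,0,0],"hand":40},{"dp":[0,0,0.6],"delta_rot":[0,0,0],"hand":40},{"dp":[0,0,0.8],"delta_rot":[0,0,0],"hand":40},{"dp":[0,0,0.8],"delta_rot":[0,0,0],"hand":40},{"dp":[0,0,0.8],"delta_rot":[0,0,0],"hand":40},{"dp":[0,0,0.8],"delta_rot":[0,0,0],"hand":40},{"dp":[0,0,0],"delta_rot":[0,0,0],"hand":40}]' 20
python3 -m creep '[{"dp":[-0.4,0,0.2],"delta_rot":[0,0,0],"hand":40},{"dp":[-0.4,0,0.2],"delta_rot":[0,0,0],"hand":40},{"dp":[0,0,0],"delta_rot":[0,0,0],"hand":40},{"dp":[0,0,0],"delta_rot":[0,0,0],"hand":40},{"dp":[0,0,0],"delta_rot":[0,0,0],"hand":40},{"dp":[0,0,0],"delta_rot":[0,0,0],"hand":40},{"dp":[0,0,0],"delta_rot":[0,0,0],"hand":40},{"dp":[0,0,0],"delta_rot":[0,0,0],"hand":40}]' 20
python3 -c "
from h import *
st();w=snap('wrist','w16');c=snap('scene','c16')
im=cv2.imread('pics/c16.png')[190:310,225:385];cv2.imwrite('pics/c16z.png',cv2.resize(im,None,fx=5,fy=5,interpolation=cv2.INTER_CUBIC))"
```

```text
time_s: 24.4
tool_pos: [0.482, 0.0594, 0.1922]
tool_rot: [[0.257, -0.966, -0.002], [-0.966, -0.257, 0.005], [-0.005, 0.0, -1.0]]
wrist_force: [0.3, 0.4, -0.4]
finger_gap: 0.47
time_s: 25.4
tool_pos: [0.4588, 0.0592, 0.2011]
tool_rot: [[0.257, -0.966, -0.005], [-0.966, -0.257, 0.005], [-0.006, 0.004, -1.0]]
wrist_force: [0.6, -0.8, -0.5]
finger_gap: 0.466
t 25.4 [0.4588 0.0592 0.2011] mm ex -22.9 ey 63.6 z 130.9 ang 62.5 r 173.9 Fex 0.4 Fey -0.9 Fz -0.5 gap 39.820849981280055
```

View pics/w16.png

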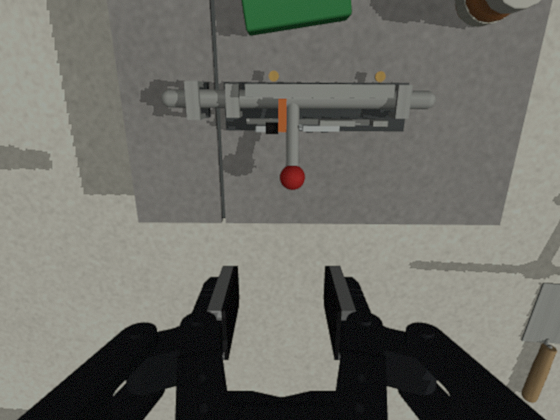

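View pics/c16z.png

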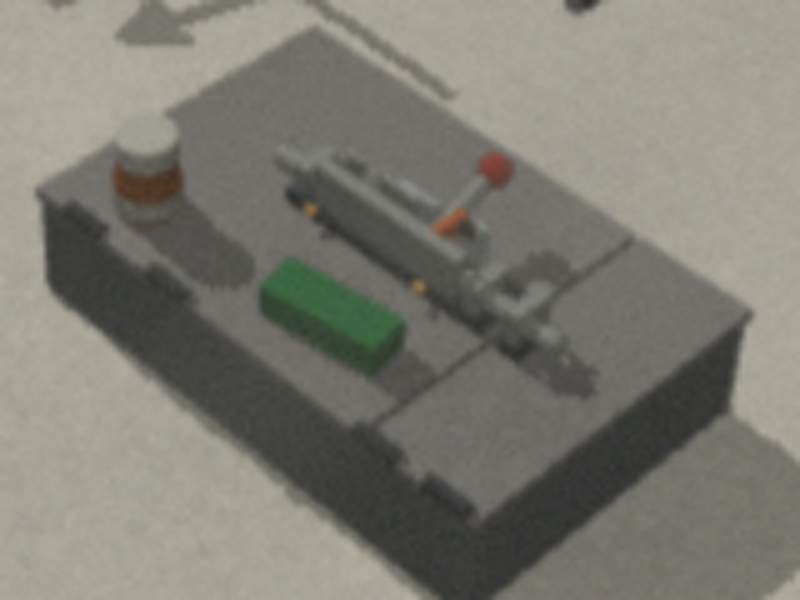

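```bash
python3 -c "
from h import *
k=tri((ld('w16'),292,177.5),(ld('c16'),225+495/5,190+170/5));D=k-np.array([.545,.0455,0]);print(k,'chest',D[:2]@[.967,.255],D[:2]@[-.255,.967],k[2])
print(workorder.close_job())"
```

```text
[0.48320433 0.05790814 0.11936081] chest -0.05659233816383734 0.02775656310537987 0.11936081093525341
the job is handed in; nothing more can be done
None
```

The chest is locked and the job is handed in at about 25.5 s. I raised the handle to about 72°, slid the bolt 56 mm to the orange stop, turned the handle down into the second notch, then let go and backed the gripper clear.

- **Finding the stop:** the bolt stalled with about 3.4 N along its length, so the stop was felt without being forced. The highest wrist reading I took was about 5.4 N, when the handle reached the notch floor; its downward part was 4.7 N.
- **Final position:** after release, the cameras put the knob at chest (-57, 28, 119) mm. The task gives a knob in a notch at x = -57, z = 120 mm, so the handle is fully down. The bolt tip shows past the keeper.
- **Nothing else disturbed:** the slide box and jar look unmoved, and the gripper touches nothing.

**What disagreed:**
- **Tool height:** the visible fingertips stood roughly 25 to 40 mm higher than the reported TCP. The first closing, at the reported height, closed above the ball. I went by the pictures and lowered the tool until the jaws held the ball.
- **Finger opening:** it read about 18 mm on the 20 mm ball.
- **Travel to the stop:** my first camera estimate was about 2.5 mm short of where the stop was felt.

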